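Refill the gravity-feed tape lane from the hooks

TASK

The sloping tape lane has run empty. Lift the started (smaller) roll of red marking tape clear over the upturned tip of its hook without forcing it against the hook, set it on edge into the raised back end of the lane rather than dropping it in, and let it roll down to the front stop; then do the same with the full (larger) roll so that it comes to rest behind the started one, which will then be used up first. Do not let a roll fall, and leave the other things where they are.

Things in the scene. Friction and masses are not known exactly. Their poses are not given: they have to be found in the camera images.
- started_roll: the started roll of red marking tape, the smaller: outer diameter 62, 19 wide, bore 38, 60 g. Origin at its centre, y along its axis. Hangs on the left or the right hook of the stand, the wire through its bore and along its axis. Pinch it across its flat faces (19 apart), on the ring, 12 wide, between rim and bore.
- full_roll: the full roll of the same red tape, the larger: outer diameter 76, 19 wide, bore 38, 100 g; the ring between rim and bore is 19 wide. Origin and axes as for started_roll. Hangs on the other hook.
- roll_stand: fixed grey stand: base 130 x 170, column (30 wide, x = 2 to 42), a 6 thick wire bar along y at x = -40, z = 135 with both ends turned up (the hooks), a tray 131 x 360 on top with fittings in it. Origin mid base underside; x to its back (away from the robot, give or take its turn), y left, z up. A clamp block 44 wide holds the middle of the bar.
- tray_edge (a point): middle of the tray's front lower edge (stand frame x = -50, z = 274). The tray overhangs the rolls by 10, so grip them with the gripper leaning toward the robot (fingers pointing forward and down, about 25 to 45 degrees from vertical).
- hook_left_seat (a point): point on the axis of the left hook wire (stand frame y = +88), near where a roll hangs; a roll's centre hangs 16 below the wire's axis
- hook_right_seat (a point): the same point on the right hook (stand frame y = -88)
- hook_left_tip (a point): top of the left hook's upturned black-dipped tip (stand frame y = +139, z = 159: 21 above the top of the wire). A roll raised about 26 from where it hangs (22 to 31 will do) has the tip inside its bore and can be drawn off straight outward along +y.
- hook_right_tip (a point): the same on the right hook (stand frame y = -139); rolls are drawn off outward along -y
- tape_lane: fixed aluminium gravity-feed lane on a dark base 235 x 90: a straight channel 24 wide inside for rolls on edge (axis along y), sloping 18 degrees down to its front. Origin mid base underside; x to the raised back end, y left, z up. Cheeks rise 24 above the floor, flared lips at the back end to 35, front stop 52. A roll let go near lane_infeed rolls down by itself.
- lane_infeed (a point): point on the channel floor, centre line, in the raised back part, 185 up the slope from the stop: where a roll is set down
- lane_outlet (a point): point on the channel floor, centre line, at the inner face of the front stop, against which the first roll comes to rest
- dial_gauge: bystander: black round dial gauge lying face up, 88 x 63 x 24, origin under its middle
- brass_union: bystander: brass union, 54 x 54 x 48, origin under its middle
- brass_tee: bystander: brass tee, 56 x 66 x 45, origin under its middle
- steel_cap: bystander: small stainless hex cap, 31 x 35 x 18, origin under its middle

How it is judged (in metres and radians):
On the way, in this order (a step that is already met when the one before it is completed fails the run):
1. the started roll is held, clear of its hook (distance between started_roll and hook_left_seat above 0.075 m and distance between started_roll and hook_right_seat above 0.075 m and contact force between started_roll and roll_stand below 0.05 N and contact force between the fingers and started_roll above 0.3 N), for 0.05 s.
2. the started roll is held on edge in the raised back part of the lane, on or close to its floor (x of started_roll in the frame of tape_lane between 0.0134 and 0.0834 m and y of started_roll in the frame of tape_lane between -0.006 and 0.006 m and z of started_roll in the frame of tape_lane between 0.1107 and 0.1427 m and contact force between the fingers and started_roll above 0.3 N), for 0.05 s.
3. the started roll has rolled down and rests, released, against the front stop (x of started_roll in the frame of tape_lane between -0.1061 and -0.0901 m and y of started_roll in the frame of tape_lane between -0.006 and 0.006 m and z of started_roll in the frame of tape_lane between 0.0721 and 0.0861 m and linear speed of started_roll below 0.03 m/s and angular speed of started_roll below 0.3 rad/s and contact force between the fingers and started_roll below 0.05 N), for 0.2 s.
4. the full roll is held, clear of its hook (distance between full_roll and hook_left_seat above 0.075 m and distance between full_roll and hook_right_seat above 0.075 m and contact force between full_roll and roll_stand below 0.05 N and contact force between the fingers and full_roll above 0.3 N), for 0.05 s.
5. the full roll is held on edge in the raised back part of the lane, on or close to its floor (x of full_roll in the frame of tape_lane between 0.0112 and 0.0812 m and y of full_roll in the frame of tape_lane between -0.006 and 0.006 m and z of full_roll in the frame of tape_lane between 0.1173 and 0.1493 m and contact force between the fingers and full_roll above 0.3 N), for 0.05 s.
At the end, for the whole second after the job is handed in: Both rolls stand at rest on edge in the lane, released: the started roll against the front stop (centre within 8 mm), the full roll touching it from behind (centre within 9 mm) (all of step 3 and x of full_roll in the frame of tape_lane between -0.044 and -0.026 m and y of full_roll in the frame of tape_lane between -0.006 and 0.006 m and z of full_roll in the frame of tape_lane between 0.0989 and 0.1149 m and linear speed of full_roll below 0.03 m/s and angular speed of full_roll below 0.3 rad/s and contact force between the fingers and full_roll below 0.05 N).
It fails at once if a roll falls: its centre gets below 50 mm over the cart's top (height (world z) of any of started_roll, full_roll below 0.05 m).
It fails at once if a roll is forced against its hook or the stand (more than 30 N) (contact force between any of started_roll, full_roll and roll_stand above 30 N).
It fails at once if a bystander is shifted by more than 30 mm (distance of any of dial_gauge, brass_union, brass_tee, steel_cap from where it was at the start of the episode above 0.03 m).
It also fails if it takes over 61 s, if anything falls off the work surface, if the arm or the gripper's body presses on something with over 40 N, if the wrist force passes 120 N, or if a joint passes its speed limit or range.

ROBOT

A 6-joint arm with a two-finger parallel gripper is mounted at the origin on a cart in front of the work surface, level with it; the furniture and walls round the work are solid. World frame = base frame: x ahead of the robot, y to its left, z up, the work surface at z = 0. Lengths are in mm, angles in rad, forces in N, time in s.
With the tool pointing down it reaches from about 400 to 925 mm from the base axis. Payload 12.5 kg.
Tool frame: the origin (TCP) lies on the mounting face of the last link; the fingertips stand 190 mm ahead of it and the grasp point (between the pads) lies 171 mm ahead of it; z points along the fingers, y is the line along which they close (so a half turn about z gives the same grasp; the last joint's range is limited). The gripper opens to 95 mm and grips with 3 to 60 N. Pads are 20 mm wide; open, the fingers measure 119 mm over their backs; the gripper's body (75 mm by 180 mm) begins 59 mm behind the grasp point.
Start: joints at [1.211, 0.491, 1.559, -0, 1.092, -0.106], TCP at [156.903, 604.985, 404.761] pointing down, gripper open.
Joint ranges: [-3.1, 3.1], [-0.84, 2.19], [0.05, 2.79], [-1.13, 4.28], [0.06, 2.93], [-2.69, 2.69]. Speed limits (rad/s): [2.22, 2.22, 2.79, 3.14, 3.14, 3.14].

INTERFACE

Orientations are given as [roll, pitch, yaw] about the fixed x, y, z axes, in that order (R = Rz(yaw) Ry(pitch) Rx(roll)).
In Python, from cell import * gives the robot as it stands.
- The arm moves only by the tool arm_command, never from a script. Its argument "rows" is a list that holds one entry, the list of rows, each a list of 7 numbers: the shift along the tool's x, y, z normalised to -1 to 1, where 1 is 0.15 m, then the turn, a rotation vector about the tool's x, y, z normalised to -1 to 1, where 1 is 360 degrees, then the opening, from -1 (shut) to 1 (fully open). A call has 1 to 10 rows; each row is the pose to reach, as a shift and turn from the pose commanded when the call began, along the tool's axes at that moment, turning the shorter way round; what a row does not reach only later rows make up. A row lasts 1/12 s, in which the tool goes at most 41.7 mm and 7.16 degrees, less where a joint would pass 70% of its speed; a pose out of reach is approached as far as the arm can. A call with a number of a shift or a turn outside -1 to 1 is refused whole. A call with a gripper value outside its range is refused whole. The fingers move at their own pace and stop on an object; the grip force is fixed at half the most. Time passes only in rows, so rows that repeat a pose let the fingers close. It gives the time, the measured TCP pose, the force, the opening and the grip force at its end, in the units of the state.
- state(): the state, without advancing time (a new reading comes with each control period).
- read_camera(name): name is "scene" or "top"; returns (picture, depth): 480x640x3 uint8, red, green, blue; 480x640 float32, mm along the optical axis (not along the pixel's ray), 0 where there is no reading.
- get_calibration(name): a dict with "camera_matrix" (3x3 intrinsics, pixels), "position" and "orientation" of the camera in the world. Camera axes: x right, y up, looking along -z (the intrinsics and any distortion apply to the point x, -y, -z); pixel columns grow to the right and rows downward; lengths in mm; the calibration is good to about 2 mm. A picture is of the moment at which its call begins. get_calibration takes no time and is no camera call.
- job_done(): hands the job in; it is judged then, once.
The state is a dict: "t": time; "joints": joint angles; "qvel": joint speeds; "tau": joint torques, N m; "eef_pos": TCP position; "tcp_rot": TCP orientation; "ft_force": force on the tool from outside, world axes, zero at the start; "moment": the same for the moment, N m; "opening": opening from 0.0 (shut) to 1.0 (fully open); "grip_force": force on a finger pad.
Only numpy, scipy, OpenCV 4.12 (cv2) and the standard library are available. Lean on these libraries where they do the work, as an engineer would, in place of code of your own. Each camera call takes 0.05 s, during which the arm holds its last target. There are 200 camera calls.

## Working session

There is one attempt and no reset: what is moved stays moved. The work goes in short steps, Python scripts to look and compute and a tool call to move; the robot and the scene stay as the last step left them, time stands still between calls to the robot, and variables do not carry over. Pictures are saved under pics/ and viewed, at most 10 in all, crops included, and the job is handed in when it is done.

Besides the shell and the picture viewer there is one more tool, called after "Request:" as name([rows], argument=value, ...), one row to a line, values as JSON. arm_command: Moves the arm, as the interface text tells. Its arguments: {"type":"object","properties":{"rows":{"type":"array","items":{"type":"array","items":{"type":"array","items":{"type":"number","minimum":-1,"maximum":1}}}}},"required":["rows"]}

```bash
ls; mkdir -p pics
python3 - <<'E'
from cell import *
import cv2,numpy as np
print(state())
for n in("scene","top"):
    p,d=read_camera(n); cv2.imwrite(f"pics/{n}0.png",p[:,:,::-1]); np.save(f"pics/{n}0.npy",d); print(n,get_calibration(n))
E
```

```text
pics
{'t': 0.0, 'joints': array([ 1.21138285e+00,  4.91564335e-01,  1.55949391e+00, -4.77175868e-06,
        1.09166919e+00, -1.05594025e-01]), 'qvel': array([ 1.00005967e-03, -6.60364252e-04, -3.38324131e-05, -2.18945119e-03,
       -2.34112939e-04,  1.21099903e-03]), 'tau': array([-1.55176684e-03, -6.12601376e+01, -2.58173543e+01,  6.92364480e-02,
        4.81597404e-02, -8.17118575e-05]), 'eef_pos': array([156.89871285, 604.94109302, 404.14334209]), 'tcp_rot': array([-3.14046374e+00, -1.15395942e-04,  2.88777534e+00]), 'ft_force': array([-0.5981561 ,  0.64368622, -0.56396281]), 'moment': array([ 0.01278572,  0.01919681, -0.01939161]), 'grip_force': 0.0, 'opening': 0.9967110427636722}
scene {'camera_matrix': array([[501.55947338,   0.        , 321.3669844 ],
       [  0.        , 501.55947338, 243.36493567],
       [  0.        ,   0.        ,   1.        ]]), 'position': array([-234.92711868, -450.4569126 ,  673.32840833]), 'orientation': array([ 1.05495777,  0.01168627, -1.10569313])}
top {'camera_matrix': array([[621.05254919,   0.        , 329.5713056 ],
       [  0.        , 621.05254919, 253.11222556],
       [  0.        ,   0.        ,   1.        ]]), 'position': array([ 215.82944376,  -85.28359651, 1593.7405711 ]), 'orientation': array([ 0.2063547 , -0.00265194, -1.39670012])}
```

View pics/scene0.png

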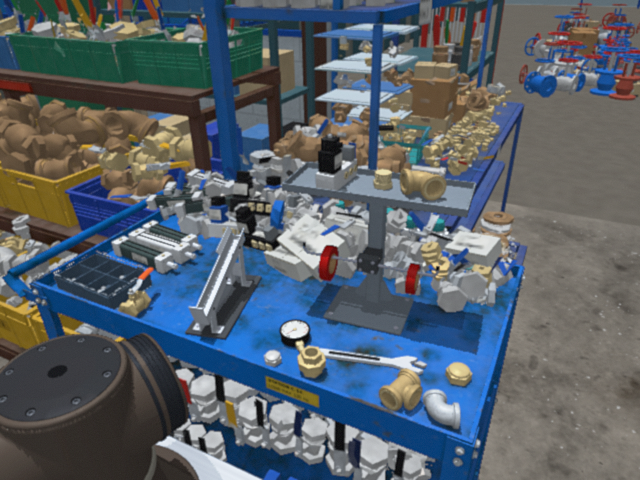

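View pics/top0.png

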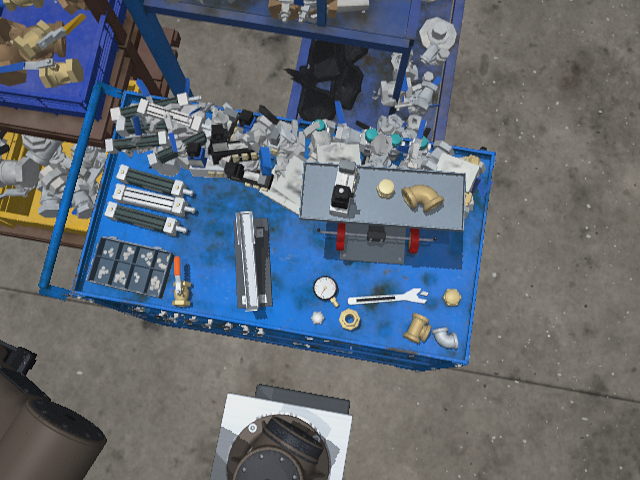

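The scene view shows the larger roll on the left hook at about (328,264) and the smaller on the right hook at about (412,279). The lane runs from (205,330) up to (230,235). In the top view the rolls are at (341,237) and (414,240), and the lane runs from its back end at (244,212) to its front at (252,308).

```bash
cat > h.py <<'E'
from cell import *
import cv2,numpy as np
from scipy.spatial.transform import Rotation as R
def cal(n):
    c=get_calibration(n); return c["camera_matrix"],np.array(c["position"]),R.from_euler('xyz',c["orientation"]).as_matrix()
def unp(n,u,v,d):
    K,p,M=cal(n); q=np.linalg.solve(K,np.array([u,v,1.]))*d
    return p+M@(q*[1,-1,-1])
def proj(n,X):
    K,p,M=cal(n); q=(M.T@(np.asarray(X,float)-p))*[1,-1,-1]; q=K@q; return q[:2]/q[2]
def tri(uv):
    A=np.zeros((3,3));b=np.zeros(3);L=[]
    for n,(u,v) in uv.items():
        p=cal(n)[1]; r=unp(n,u,v,1)-p; r/=np.linalg.norm(r); P=np.eye(3)-np.outer(r,r); A+=P;b+=P@p; L.append((p,P))
    X=np.linalg.solve(A,b); return X,[np.linalg.norm(P@(X-p)) for p,P in L]
E
python3 - <<'E'
from h import *
s=cv2.imread("pics/scene0.png");t=cv2.imread("pics/top0.png")
f=lambda im,u,v,w,h,k:cv2.resize(im[v:v+h,u:u+w],None,fx=k,fy=k,interpolation=cv2.INTER_CUBIC)
a=f(s,290,220,160,120,5); cv2.imwrite("pics/c1.png",a)
b=np.hstack([f(s,180,215,90,130,4.4),f(t,225,200,60,130,4.4)[:572]]); cv2.imwrite("pics/c2.png",b); print(b.shape)
cv2.imwrite("pics/c3.png",f(t,295,150,185,120,4.3))
for n,im in(("scene",s),("top",t)):
    d=np.load(f"pics/{n}0.npy"); 
    m=(im[...,2]>130)&(im[...,1]<50)&(im[...,0]<60)
    k,l,st,c=cv2.connectedComponentsWithStats(m.astype(np.uint8))
    for i in range(1,k):
        if st[i,4]>25:
            v,u=np.where(l==i); P=np.array([unp(n,a,b,d[b,a]) for a,b in zip(u,v) if d[b,a]>0])
            if len(P) and P[:,2].max()>0 and abs(P[:,1].mean())<600 and P[:,0].mean()<1000: print(n,st[i],c[i],P.min(0),P.max(0),np.median(P,0))
E
```

```text
(572, 660, 3)
scene [320 252   9  16 108] [323.97222222 259.2962963 ] [533.43010862 -66.86948032 128.46888213] [558.48693698 -49.79672236 153.9446097 ] [542.94301375 -58.46246138 142.75428328]
scene [408 268   8   8  48] [411.52083333 271.72916667] [ 565.89683847 -242.22129316  140.28189318] [ 581.87090675 -226.67391996  149.52373197] [ 571.97123185 -233.84425627  144.19447638]
scene [406 276   9   8  48] [410.0625 279.75  ] [ 556.77460938 -243.52629401  126.02056233] [ 566.66415548 -227.42605298  139.04136979] [ 561.51064386 -235.3749153   132.24823614]
top [337 232   8   6  33] [340.24242424 234.24242424] [556.11756732 -61.89720614 148.85078965] [568.855776   -46.26037155 159.79093533] [562.35608753 -53.94513929 155.58900842]
top [337 241   7   6  36] [339.88888889 243.77777778] [537.09561692 -64.58068825 134.32540688] [548.95080874 -49.05420549 150.71632944] [542.313358   -56.97709038 142.82157745]
```

View pics/c1.png

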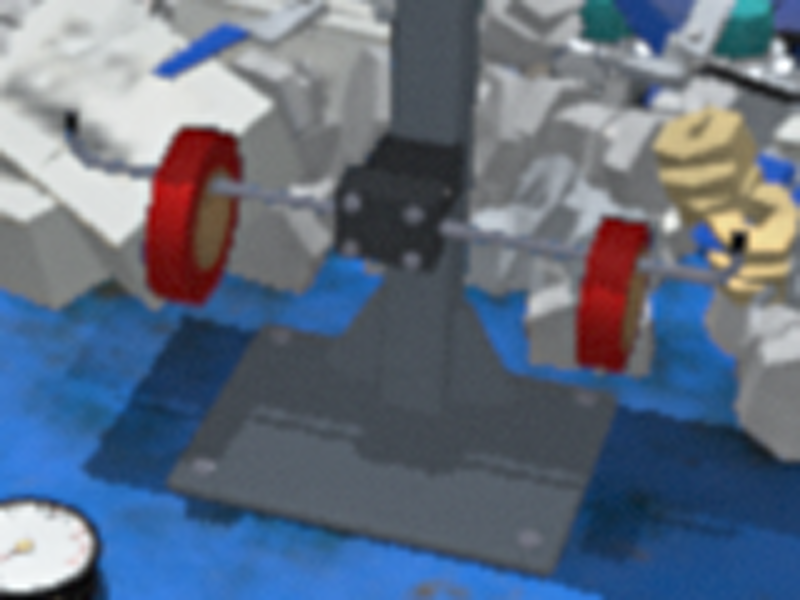

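View pics/c2.png

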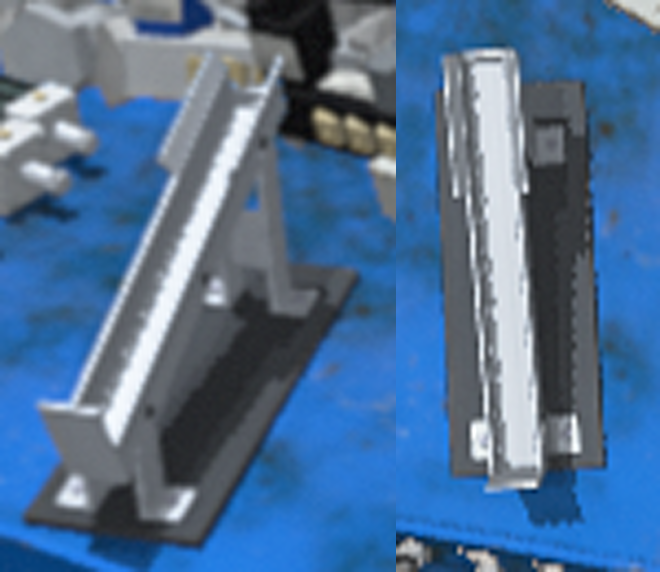

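View pics/c3.png

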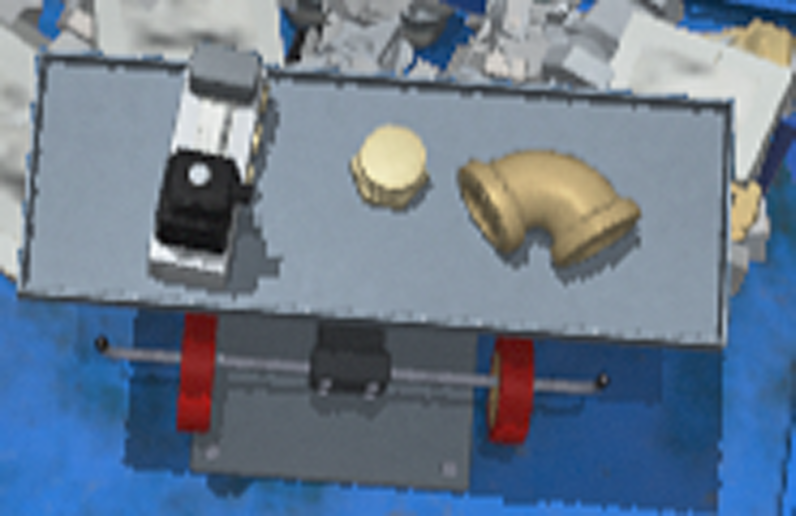

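The crops give me these positions:
- **Hook tips:** left at scene crop (71,115) and top crop (102,342). Right at (738,235) and (602,379).
- **Rolls:** the left roll is larger, so it is the full one. The right roll is the started one.
- **Lane:** in the top-view panel the floor's centre line runs from (490,60) to (517,480).

```bash
cat > fit.py <<'E'
from h import *
from scipy.optimize import least_squares
g=lambda x,y,ox,oy,k:(ox+(x+.5)/k-.5, oy+(y+.5)/k-.5)
S=lambda x,y:("scene",g(x,y,290,220,5)); T=lambda x,y:("top",g(x,y,295,150,4.3))
LS=lambda x,y:("scene",g(x,y,180,215,4.4)); LT=lambda x,y:("top",g(x-396,y,225,200,4.4))
def fit(obs,p0,model):
    D=lambda p:np.concatenate([proj(n,W(p,model(m,p)))-uv for (n,uv),m in obs])
    r=least_squares(D,p0,loss='soft_l1'); return r.x,D(r.x).reshape(-1,2).round(1)
def W(p,X): return np.array([p[0],p[1],0])+R.from_euler('z',p[2]).apply(X)
E
python3 - <<'E'
from fit import *
for a,b in(((71,113),(102,342)),((738,233),(602,379))):
    print("tip",tri(dict([S(*a),T(*b)])))
stand=[(S(71,113),(-40,139,159)),(S(738,233),(-40,-139,159)),(T(102,342),(-40,139,158)),(T(602,379),(-40,-139,158)),
 (T(190,470),(-65,85,6)),(T(467,490),(-65,-85,6)),(S(170,485),(-65,85,6)),(S(555,572),(-65,-85,6)),(S(617,400),(65,-85,6))]
p,r=fit(stand,[600,-150,0],lambda m,p:np.array(m,float)); print("stand",p,r.tolist())
for n in("tray front L,R",):
  for y in(180,-180):print(n,[(proj("top",W(p,[-50,y,z]))) for z in(274,290)])
print(T(20,295),T(724,345))
s,c=np.sin(np.pi/10),np.cos(np.pi/10)
o=np.array([-118,0,40.]);A=np.array([c,0,s]);N=np.array([-s,0,c])
def lm(m,p):
    if m[0]=='b':return np.array(m[1:],float)
    a,y,n=m[1:]; return o+A*(p[3] if a=='L' else a)+N*n+[0,y,0]
lane=[(LT(583,80),('b',117.5,-45,6)),(LT(452,475),('b',-117.5,45,6)),(LT(605,467),('b',-117.5,-45,6)),
 (LS(25,520),('b',-117.5,45,6)),(LS(192,543),('b',-117.5,-45,6)),(LS(358,270),('b',117.5,-45,6)),
 (LT(488,488),('c',-3,14,52)),(LT(543,482),('c',-3,-14,52)),(LS(42,403),('c',-2,14,52)),(LS(110,413),('c',-2,-14,52)),]
q,r=fit(lane,[500,150,0,250],lm); print("lane",q,r.tolist())
d=np.load("pics/top0.npy")
for x,y in((492,100),(497,180),(503,260),(509,340),(514,420)):
    n,(u,v)=LT(x,y);u,v=round(u),round(v); P=unp(n,u,v,np.median(d[v-1:v+2,u]));l=R.from_euler('z',-q[2]).apply(P-[q[0],q[1],0]); print(P.round(1),l.round(1),"floor z here",(40+(l[0]+118)*s/c).round(1))
E
```

```text
tip (array([ 5.65705657e+02, -5.28919030e-01,  1.56390635e+02]), [np.float64(0.10637242231437358), np.float64(0.1063724223143977)])
tip (array([ 593.19193488, -276.96161938,  156.34327136]), [np.float64(0.5327843625014194), np.float64(0.5327843625014727)])
stand [ 6.10105744e+02 -1.36979757e+02  9.12935817e-02] [[-1.2, 0.8], [-0.5, 1.7], [0.1, 3.2], [0.6, 4.1], [0.3, -1.8], [1.0, -1.1], [-0.5, -2.3], [-0.2, -1.8], [1.1, -2.2]]
tray front L,R [array([298.65505433, 222.68146641]), array([298.31504757, 220.81545433])]
tray front L,R [array([462.73555255, 235.99290085]), array([464.30996169, 234.27511513])]
('top', (299.2674418604651, 218.22093023255815)) ('top', (462.98837209302326, 229.84883720930233))
lane [4.85863636e+02 1.60668614e+02 2.55353116e-01 2.50000000e+02] [[0.3, -0.6], [0.6, 0.7], [0.8, -0.3], [-1.0, -1.2], [2.1, -0.9], [0.1, -1.0], [0.7, 0.7], [-0.3, 1.1], [-0.5, 0.0], [-2.5, -0.6]]
[564.6 181.7 106.7] [ 81.5   0.5 106.7] floor z here 104.8
[522.4 170.8  86.1] [37.9  0.5 86.1] floor z here 90.7
[479.1 160.2  79.8] [-6.6  1.3 79.8] floor z here 76.2
[437.9 151.7  60.9] [-48.7   3.4  60.9] floor z here 62.5
[395.1 141.8  50.4] [-92.6   4.6  50.4] floor z here 48.2
```

Run:
```python
from h import *
for n,r,c in(("scene",range(236,318,8),(195,248)),("top",range(214,310,8),(232,262))):
    g=cv2.cvtColor(cv2.imread(f"pics/{n}0.png"),cv2.COLOR_BGR2GRAY)
    for v in r: print(n,v,c[0],' '.join(map(str,g[v,c[0]:c[1]])))
```

```text
scene 236 195 207 162 108 94 91 96 100 109 115 118 120 121 122 131 137 143 143 144 144 141 140 142 141 140 143 145 151 168 183 156 145 149 155 153 116 99 99 103 111 115 120 126 137 150 177 185 126 95 93 62 29 30 27
scene 244 195 237 234 209 170 138 123 104 96 94 97 99 97 96 95 91 88 89 90 93 93 92 89 93 134 174 150 143 146 149 147 130 104 99 101 103 114 139 186 237 242 239 219 150 102 100 104 104 90 44 15 15 13 12
scene 252 195 54 42 41 49 61 71 75 77 84 91 95 97 98 98 98 95 92 86 83 82 89 106 124 139 146 149 144 113 100 100 102 105 122 164 217 239 241 233 209 131 99 100 103 103 105 105 102 102 95 91 90 91 94
scene 260 195 94 96 98 94 93 93 93 93 94 93 92 90 90 86 85 83 80 78 77 77 89 158 212 150 102 98 100 102 112 146 204 241 243 241 233 167 105 97 101 102 100 93 85 98 119 111 104 103 97 86 82 84 87
scene 268 195 91 92 96 97 100 97 97 99 96 97 93 92 93 93 93 89 94 139 195 181 120 96 100 101 108 117 155 216 240 242 239 224 138 94 99 101 101 109 116 119 117 118 119 118 116 115 103 102 102 96 80 74 72
scene 276 195 81 81 81 80 82 84 83 81 81 80 80 80 78 106 171 209 142 96 96 100 111 12
[... 1799 characters left out ...]
32 92 94 91 77 94 93 93 93 91 88 133 168 105 110 178 219 221 220 218 216 220 186 174 73 43 45 47 47 48 46
top 270 232 106 108 109 87 93 93 94 94 94 92 86 185 92 137 145 221 219 219 220 216 218 219 224 104 65 45 46 47 42 44
top 278 232 110 109 111 109 92 92 95 94 93 94 90 74 232 97 133 142 217 221 221 220 213 222 189 229 97 56 44 47 49 46
top 286 232 112 113 115 115 87 102 95 96 94 94 92 90 130 171 109 135 199 220 221 220 218 217 221 188 172 87 45 47 49 47
top 294 232 117 113 109 112 91 97 95 97 95 95 90 87 82 183 96 124 110 221 221 221 219 216 219 218 218 103 50 76 76 82
top 302 232 111 110 109 111 112 85 94 98 93 87 207 241 241 221 229 91 146 142 218 222 218 217 215 220 189 227 100 83 87 99
```

```bash
cat > lane.py <<'E'
from fit import *
s,c=np.sin(np.pi/10),np.cos(np.pi/10)
o=np.array([-118,0,40.]);A=np.array([c,0,s]);N=np.array([-s,0,c])
ch=lambda a,y,n:o+A*a+N*n+[0,y,0]
pts=[(LT(583,80),(117.5,-45,6)),(LT(452,475),(-117.5,45,6)),(LT(605,467),(-117.5,-45,6)),
 (LS(25,520),(-117.5,45,6)),(LS(192,543),(-117.5,-45,6)),(LS(358,270),(117.5,-45,6)),
 (LT(488,488),ch(-3,14,52)),(LT(543,482),ch(-3,-14,52)),(LS(42,403),ch(-2,14,52)),(LS(110,413),ch(-2,-14,52))]
lin=[("top",13,24,{254:242,262:242.6,270:243,278:244,286:244.7,294:245}),
 ("top",-13,24,{254:253,262:253.5,270:254,278:255,286:255.5,294:256}),
 ("scene",13,24,{260:217,268:213.4,276:209.9,284:206,292:202.8,300:199}),
 ("scene",12,0,{260:224.8,268:221.5,276:218.1,284:214.9,292:211,300:207.4})]
def D(p,w=.4):
    r=[w*(proj(n,W(p,np.array(X,float)))-uv) for (n,uv),X in pts]
    for n,y,h,e in lin:
        a,b=proj(n,W(p,ch(30,y,h))),proj(n,W(p,ch(150,y,h)))
        r.append([a[0]+(v-a[1])*(b[0]-a[0])/(b[1]-a[1])-u for v,u in e.items()])
    return np.concatenate(r)
q=least_squares(D,[486,160,.25],loss='soft_l1').x
if __name__=="__main__":
    print(q); r=D(q); print((r[:20]/.4).reshape(-1,2).round(1).tolist()); print(r[20:].reshape(4,-1).round(1))
    for w in (0.1,1): print(w,least_squares(D,q,kwargs=dict(w=w),loss='soft_l1').x)
E
python3 lane.py
```

```text
[4.87860443e+02 1.61002114e+02 2.36967631e-01]
[[1.1, -1.1], [-0.3, -0.3], [0.0, -0.7], [-1.3, -2.2], [1.4, -1.4], [1.2, -1.1], [-0.3, -0.2], [-1.3, 0.4], [-1.1, -0.8], [-3.2, -1.2]]
[[ 0.9  0.9  1.1  0.7  0.6  0.9]
 [ 0.5  0.6  0.7  0.3  0.4  0.5]
 [ 0.3  0.2 -0.   0.2 -0.3 -0.2]
 [-1.3 -1.7 -1.9 -2.3 -2.  -2. ]]
0.1 [4.99510296e+02 1.64597621e+02 2.27548802e-01]
1 [4.86302744e+02 1.60886175e+02 2.48667546e-01]
```

```bash
sed -i '/("scene",12,0/d; s/299*:199}),/&/; s/300:199}),/300:199})]/; s/reshape(4,-1)/reshape(3,-1)/' lane.py; python3 lane.py
python3 - <<'E'
from lane import *
print("infeed",W(q,ch(185,0,0)),"outlet",W(q,ch(0,0,0)))
tl,tr=np.array([565.7,-.5,157]),np.array([593.2,-277,157])
ax=(tl-tr)/np.linalg.norm(tl-tr); bx=np.array([ax[1],-ax[0],0]); print(np.arctan2(bx[1],bx[0]))
mid=(tl+tr)/2
for s_,n in((88,"full L"),(-88,"started R")):
    X=mid+ax*s_; X[2]=135-16; print(n,X)
    r=38 if s_>0 else 31
    for nm in("scene","top"):
        print(nm,[proj(nm,X+ax*w-bx*r*np.cos(t)+np.array([0,0,r*np.sin(t)])).round(1).tolist() for w in(9.5,-9.5) for t in(0,np.pi/4,np.pi/2)])
# red masks
for n in("scene","top"):
    im=cv2.imread(f"pics/{n}0.png").astype(int); m=((im[...,2]>90)&(im[...,1]*2<im[...,2])&(im[...,0]*2<im[...,2])).astype(np.uint8)
    k,l,st,c=cv2.connectedComponentsWithStats(m)
    for i in range(1,k):
        if st[i,4]>60 and 310<c[i][0]<430 and 220<c[i][1]<300: print(n,st[i],c[i])
E
```

```text
infeed [542.75735526 176.52527931  97.16814396] outlet [372.31061293 132.88228053  40.        ]
0.09913149945419396
full L [570.74070887 -51.18203641 119.        ]
scene [[315.8, 270.0], [317.5, 256.2], [322.2, 245.3], [324.4, 271.7], [326.3, 257.8], [330.8, 246.8]]
top [[334.4, 249.3], [334.8, 242.4], [335.7, 230.3], [342.2, 249.8], [342.8, 242.9], [343.7, 230.9]]
started R [ 588.15929113 -226.31796359  119.        ]
scene [[401.1, 284.8], [402.9, 273.0], [405.7, 263.4], [410.7, 286.7], [412.6, 274.8], [415.3, 265.1]]
top [[406.9, 251.8], [408.2, 246.2], [409.1, 236.5], [414.7, 252.4], [416.1, 246.8], [417.1, 237.0]]
scene [319 246  16  34 293] [324.93856655 261.7883959 ]
scene [405 264  14  30 270] [411.         278.15555556]
top [336 223   9  27 195] [340.24102564 236.64615385]
top [410 229   9  24 168] [414.39285714 240.86309524]Traceback (most recent call last):
  File "lane.py", line 17, in <module>
    q=least_squares(D,[486,160,.25],loss='soft_l1').x
      ~~~~~~~~~~~~~^^^^^^^^^^^^^^^^^^^^^^^^^^^^^^^^
    return func(*args, **kwargs)
    result = trf(vector_fun.fun, vector_fu
[... 1184 characters left out ...]
~~~~~~~~^^^^^^^^^^^^^^^^^^^^^^^^^^^^^^
    return np.atleast_1d(self.fun(x))
                         ~~~~~~~~^^^
    return self.f(x, *self.args, **self.kwargs)
           ~~~~~~^^^^^^^^^^^^^^^^^^^^^^^^^^^^^^
  File "lane.py", line 14, in D
    a,b=proj(n,W(p,ch(30,y,h))),proj(n,W(p,ch(150,y,h)))
                                ~~~~^^^^^^^^^^^^^^^^^^^^
  File "h.py", line 10, in proj
    K,p,M=cal(n); q=(M.T@(np.asarray(X,float)-p))*[1,-1,-1]; q=K@q; return q[:2]/q[2]
          ~~~^^^
  File "h.py", line 5, in cal
    c=get_calibration(n); return c["camera_matrix"],np.array(c["position"]),R.from_euler('xyz',c["orientation"]).as_matrix()
ValueError: time passes only in moves, steps and waits
```

```bash
python3 - <<'E'
import re
t=open("h.py").read()
t=t.replace("def cal(n):\n    c=get_calibration(n); ","""import json,os
if not os.path.exists("cal.json"): json.dump({n:{k:np.asarray(v).tolist() for k,v in get_calibration(n).items()} for n in("scene","top")},open("cal.json","w"))
CAL=json.load(open("cal.json"))
def cal(n):
    c={k:np.array(v) for k,v in CAL[n].items()}; """)
t+='''
def toolR(yaw,th):  # fingers point along yaw, th deg from vertical; y_tool=-axis
    b=np.array([np.cos(yaw),np.sin(yaw),0]);ax=np.array([-b[1],b[0],0]);th=np.radians(th)
    d=np.sin(th)*b-np.cos(th)*np.array([0,0,1.]);y=-ax
    return np.c_[np.cross(y,d),y,d]
def tcp(C,yaw,th,a=19,b=6):
    M=toolR(yaw,th);t=np.radians(th)
    p=np.array([np.cos(t)*np.cos(yaw),np.cos(t)*np.sin(yaw),np.sin(t)])
    return np.array(C)-(190+a)*M[:,2]-b*p, M
def rel(P0,R0,P1,R1):
    s=R0.T@(np.array(P1)-P0)/150; r=R.from_matrix(R0.T@R1).as_rotvec()/(2*np.pi)
    return np.r_[s.round(3),r.round(4)].tolist()
def now():
    s=state(); return s["eef_pos"],R.from_euler('xyz',s["tcp_rot"]).as_matrix()
def seq(wps,P=None,M=None):
    if P is None:P,M=now()
    for P1,M1 in wps:
        print(rel(P,M,P1,M1)); P,M=P1,M1
SY=0.0991; MID=np.array([579.45,-138.75,0]); AX=np.array([-.0990,.9951,0])
roll=lambda a,z=118.:MID+AX*a+[0,0,z]
'''
open("h.py","w").write(t)
E
python3 lane.py
python3 - <<'E'
from lane import *
print("infeed",W(q,ch(185,0,0)))
P0,M0=now()
Pg,Mg=tcp(roll(-93),SY,40); Pp=Pg-80*Mg[:,2]; print(Pg,Pp)
yaw0=2.888
pts=[(250,520,400),(345,390,400),(400,240,400),(420,80,390),(415,-90,370),Pp]
yaws=np.linspace(yaw0-np.pi,SY,7)[1:]; 
# interpolate yaw (2.888 -> .099) and lean
w=[]
for i,P in enumerate(pts):
    f=(i+1)/6; yaw=2.888+(SY-2.888)*f; th=40*max(0,(i-2)/3)
    b=SY+(yaw-SY); M=R.from_euler('z',yaw-SY).as_matrix()@toolR(SY,0)
    if th>0: M=R.from_euler('z',yaw-SY).as_matrix()@toolR(SY,th)
    w.append((np.array(P,float),M))
print(M0.round(2).tolist()); seq(w)
E
```

```text
[4.86622833e+02 1.62151998e+02 2.50665233e-01]
[[-0.0, -0.9], [-0.2, 0.2], [0.1, -0.6], [-1.5, -1.7], [1.4, -1.3], [-0.0, -1.2], [-0.1, 0.2], [-1.1, 0.7], [-1.1, -0.4], [-3.2, -1.0]]
[[ 0.3  0.4  0.7  0.4  0.4  0.8]
 [-0.   0.2  0.3  0.   0.2  0.4]
 [-0.5 -0.5 -0.5 -0.2 -0.6 -0.4]]
0.1 [4.92723403e+02 1.64080431e+02 2.44652968e-01]
1 [4.85863372e+02 1.61741581e+02 2.53876174e-01]
infeed [542.75735526 176.52527931  97.16814396]
[ 450.39981091 -245.04061692  274.24656295] [ 399.22910334 -250.12830001  335.5301184 ]
[[-0.97, 0.25, -0.0], [0.25, 0.97, -0.0], [0.0, -0.0, -1.0]]
[-0.743, -0.392, 0.029, -0.0002, 0.0, 0.0739]
[-1.047, -0.236, 0.0, 0.0, 0.0, 0.074]
[-1.064, -0.038, 0.0, 0.0, 0.0, 0.074]
[-1.053, 0.215, 0.067, -0.0086, 0.0364, 0.0736]
[-0.992, 0.556, -0.098, -0.0254, 0.0364, 0.0697]
[-0.692, 0.846, -0.091, -0.0407, 0.0364, 0.0619]
```

Request:
arm_command([
  [[-0.743,-0.392,0.029,0,0,0.074,0],[-0.743,-0.392,0.029,0,0,0.074,0],[-0.743,-0.392,0.029,0,0,0.074,0],[-0.743,-0.392,0.029,0,0,0.074,0],[-0.743,-0.392,0.029,0,0,0.074,0]],
])

```text
t: 0.52
eef_pos: [251.6, 518.9, 400.3]
tcp_rot: [-3.141, 0.0, 2.416]
ft_force: [-0.3, 0.7, 0.4]
opening: 0.707
grip_force: 0.0
```

Request:
arm_command([
  [[-1,-0.236,0,0,0,0.074,0],[-1,-0.236,0,0,0,0.074,0],[-1,-0.236,0,0,0,0.074,0],[-1,-0.236,0,0,0,0.074,0],[-1,-0.236,0,0,0,0.074,0]],
])

```text
t: 0.93
eef_pos: [341.3, 392.3, 400.4]
tcp_rot: [-3.142, 0.001, 1.954]
ft_force: [-0.7, 0.4, -0.6]
opening: 0.502
grip_force: 0.0
```

Request:
arm_command([
  [[-1,-0.038,0,0,0,0.074,0],[-1,-0.038,0,0,0,0.074,0],[-1,-0.038,0,0,0,0.074,0],[-1,-0.038,0,0,0,0.074,0],[-1,-0.038,0,0,0,0.074,0]],
])

```text
t: 1.35
eef_pos: [391.7, 251.6, 400.4]
tcp_rot: [3.141, 0.0, 1.489]
ft_force: [0.3, 0.1, 0.4]
opening: 0.501
grip_force: 0.0
```

Request:
arm_command([
  [[-1,0.215,0.067,-0.0086,0.0364,0.0736,0],[-1,0.215,0.067,-0.0086,0.0364,0.0736,0],[-1,0.215,0.067,-0.0086,0.0364,0.0736,0],[-1,0.215,0.067,-0.0086,0.0364,0.0736,0],[-1,0.215,0.067,-0.0086,0.0364,0.0736,0]],
])

```text
t: 1.77
eef_pos: [412.0, 99.2, 390.1]
tcp_rot: [3.141, -0.236, 1.023]
ft_force: [0.0, 0.4, -0.1]
opening: 0.496
grip_force: 0.0
```

Run:
```python
from h import *
s=state(); print(s["t"],s["joints"].round(2),s["eef_pos"].round(1),s["opening"])
Pg,Mg=tcp(roll(-93),SY,40); Pp=Pg-80*Mg[:,2]
P,M=now()
M5=R.from_euler('z',(2.888-SY)/6).as_matrix()@toolR(SY,27)
seq([((405,-70,370),M5),((400,-190,345),toolR(SY,40)),(Pp,Mg)])
```

```text
1.7667 [0.04 0.21 2.07 0.29 0.75 0.39] [412.   99.2 390.1] 0.4958201398409754
[-0.991, 0.547, -0.1, -0.0253, 0.0368, 0.0687]
[-0.482, 0.658, -0.058, -0.0409, 0.0355, 0.0618]
[-0.075, 0.398, 0.02, 0.0, 0.0, 0.0]
```

Request:
arm_command([
  [[-0.99,0.547,-0.1,-0.0253,0.0368,0.0687,0],[-0.99,0.547,-0.1,-0.0253,0.0368,0.0687,0],[-0.99,0.547,-0.1,-0.0253,0.0368,0.0687,0],[-0.99,0.547,-0.1,-0.0253,0.0368,0.0687,0],[-0.99,0.547,-0.1,-0.0253,0.0368,0.0687,0],[-0.99,0.547,-0.1,-0.0253,0.0368,0.0687,0]],
])

```text
t: 2.27
eef_pos: [405.8, -68.5, 370.4]
tcp_rot: [3.14, -0.469, 0.57]
ft_force: [-0.1, 0.0, 0.4]
opening: 0.503
grip_force: 0.0
```

Request:
arm_command([
  [[-0.482,0.658,-0.058,-0.0409,0.0355,0.0618,0],[-0.482,0.658,-0.058,-0.0409,0.0355,0.0618,0],[-0.482,0.658,-0.058,-0.0409,0.0355,0.0618,0],[-0.482,0.658,-0.058,-0.0409,0.0355,0.0618,0],[-0.482,0.658,-0.058,-0.0409,0.0355,0.0618,0],[-0.482,0.658,-0.058,-0.0409,0.0355,0.0618,0]],
])

```text
t: 2.77
eef_pos: [401.6, -185.6, 345.7]
tcp_rot: [3.139, -0.695, 0.114]
ft_force: [0.2, -0.3, 0.1]
opening: 0.501
grip_force: 0.0
```

Request:
arm_command([
  [[-0.075,0.398,0.02,0,0,0,0],[-0.075,0.398,0.02,0,0,0,0],[-0.075,0.398,0.02,0,0,0,0],[-0.075,0.398,0.02,0,0,0,0],[-0.075,0.398,0.02,0,0,0,0]],
])

```text
t: 3.18
eef_pos: [401.0, -245.7, 336.6]
tcp_rot: [3.139, -0.695, 0.112]
ft_force: [0.2, 0.2, -0.6]
opening: 0.5
grip_force: 0.0
```

Run:
```python
from h import *
s=state(); print(s["t"],s["joints"].round(2),s["eef_pos"].round(1),s["tcp_rot"])
Pg,Mg=tcp(roll(-93),SY,40); print("target",Pg-80*Mg[:,2],R.from_matrix(Mg).as_euler('xyz'))
seq([(Pg-30*Mg[:,2],Mg),(Pg,Mg)])
for n in("scene","top"):
    p,d=read_camera(n); cv2.imwrite(f"pics/{n}1.png",p[:,:,::-1])
# predicted finger tip pixel (between tips)
P,M=now(); T=P+190*M[:,2]; print([proj(n,T+M[:,1]*k).round(1) for n in("scene","top") for k in(-24,24)])
a=cv2.imread("pics/scene1.png")[190:340,330:480];b=cv2.imread("pics/top1.png")[190:340,340:490]
cv2.imwrite("pics/c4.png",cv2.resize(np.hstack([a,b]),None,fx=2.66,fy=2.66,interpolation=cv2.INTER_CUBIC))
```

```text
3.1833 [-0.78  0.35  2.12  1.25  0.55 -0.39] [ 401.  -245.7  336.6] [ 3.13902643 -0.6953066   0.1120465 ]
target [ 399.22910334 -250.12830001  335.5301184 ] [ 3.14159265 -0.6981317   0.0991    ]
[-0.015, 0.03, 0.33, -0.0009, 0.0004, 0.0016]
[-0.0, 0.0, 0.2, 0.0, 0.0, 0.0]
[array([391.5, 261.1]), array([417.6, 265.7]), array([403.8, 260. ]), array([424.6, 261.4])]
```

View pics/c4.png

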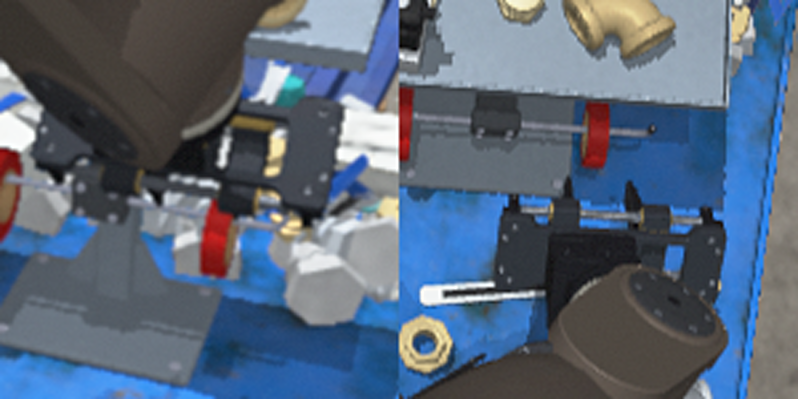

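The fingers stand open on both sides of the roll's line: tips at panel (568,182) and (631,182), roll at x≈595. They are centred to within about 2 mm, so I'm advancing.

Request:
arm_command([
  [[-0.015,0.037,0.11,-0.0009,0.0004,0.0016,0],[-0.015,0.037,0.22,-0.0009,0.0004,0.0016,0],[-0.015,0.037,0.33,-0.0009,0.0004,0.0016,0],[-0.015,0.037,0.43,-0.0009,0.0004,0.0016,0],[-0.015,0.037,0.5,-0.0009,0.0004,0.0016,0],[-0.015,0.037,0.53,-0.0009,0.0004,0.0016,0],[-0.015,0.037,0.53,-0.0009,0.0004,0.0016,0],[-0.015,0.037,0.53,-0.0009,0.0004,0.0016,0]],
])

```text
t: 3.95
eef_pos: [450.1, -247.5, 274.3]
tcp_rot: [-3.141, -0.699, 0.095]
ft_force: [0.2, 0.8, -0.5]
opening: 0.501
grip_force: 0.0
```

Run:
```python
from h import *
P,M=now();Pg,Mg=tcp(roll(-94),SY,40); print(P,Pg,rel(P,M,Pg,Mg),state()["ft_force"])
p,d=read_camera("scene"); q,_=read_camera("top")
a=p[200:340,330:480,::-1];b=q[190:330,340:490,::-1]
cv2.imwrite("pics/c5.png",cv2.resize(np.hstack([a,b]),None,fx=2.66,fy=2.66,interpolation=cv2.INTER_CUBIC))
```

```text
[ 450.07824345 -247.53508306  274.30555139] [ 450.49881091 -246.03571692  274.24656295] [0.003, -0.01, 0.003, 0.0004, -0.0001, -0.0005] [ 0.18413264  0.77468058 -0.45748456]
```

View pics/c5.png

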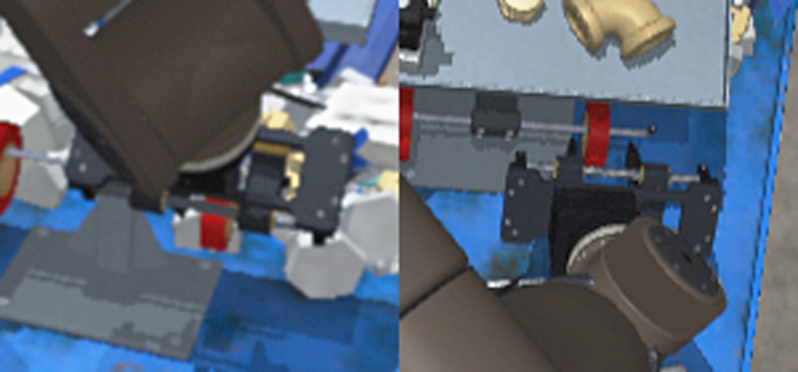

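The tips at top panel (572,142) and (632,142) straddle the roll at x≈597. I'm correcting 1.5 mm inward and closing.

Request:
arm_command([
  [[0,-0.01,0,0,0,0,-0.4],[0,-0.01,0,0,0,0,-1],[0,-0.01,0,0,0,0,-1],[0,-0.01,0,0,0,0,-1],[0,-0.01,0,0,0,0,-1],[0,-0.01,0,0,0,0,-1]],
])

```text
t: 4.55
eef_pos: [449.9, -246.7, 274.1]
tcp_rot: [-3.141, -0.699, 0.093]
ft_force: [-0.0, 0.2, 0.5]
opening: 0.203
grip_force: 30.1
```

Run:
```python
from h import *
s=state();print(s["opening"]*95,s["grip_force"],s["ft_force"])
P,M=now(); print(P)
z=np.array([0,0,1.]);up=P+26*z
seq([(up,M),(up-AX*80,M)])
```

```text
19.27056278272459 30.120949347965507 [-0.04160743  0.19449058  0.46359491]
[ 449.91985316 -246.71378749  274.05148347]
[0.112, -0.0, -0.133, 0.0, 0.0, 0.0]
[0.002, 0.533, 0.002, 0.0, 0.0, 0.0]
```

Request:
arm_command([
  [[0.02,0,-0.022,0,0,0,-1],[0.04,0,-0.045,0,0,0,-1],[0.06,0,-0.067,0,0,0,-1],[0.08,0,-0.09,0,0,0,-1],[0.1,0,-0.112,0,0,0,-1],[0.112,0,-0.133,0,0,0,-1],[0.112,0,-0.133,0,0,0,-1],[0.112,0,-0.133,0,0,0,-1]],
])

```text
t: 5.22
eef_pos: [449.9, -246.6, 300.1]
tcp_rot: [3.142, -0.699, 0.093]
ft_force: [0.1, -0.4, -0.6]
opening: 0.198
grip_force: 30.1
```

Run:
```python
from h import *
P,M=now();s=state(); print(P,s["ft_force"],s["opening"]*95)
seq([(np.array([449.9,-246.7,300.1])-AX*80,M)])
```

```text
[ 449.90139194 -246.61408986  300.1176176 ] [ 0.13101267 -0.40360005 -0.61918035] 18.854902721995085
[0.002, 0.534, 0.002, 0.0, 0.0, 0.0]
```

Force is clean, with no hook contact. Drawing outward now.

Request:
arm_command([
  [[0,0.06,0,0,0,0,-1],[0,0.12,0,0,0,0,-1],[0,0.18,0,0,0,0,-1],[0,0.24,0,0,0,0,-1],[0,0.3,0,0,0,0,-1],[0,0.36,0,0,0,0,-1],[0,0.42,0,0,0,0,-1],[0,0.48,0,0,0,0,-1],[0,0.54,0,0,0,0,-1],[0,0.58,0,0,0,0,-1]],
])

```text
t: 6.05
eef_pos: [458.2, -334.4, 300.0]
tcp_rot: [-3.142, -0.699, 0.093]
ft_force: [0.8, -0.3, -1.5]
opening: 0.204
grip_force: 30.1
```

```bash
cat > plan.py <<'E'
from h import *
import sys
LP=np.array([486.6,162.1]);LY=0.245
def lane(x,y,z):
    return np.r_[LP,0]+R.from_euler('z',LY).apply([x,y,z])
E
python3 - <<'E'
from plan import *
P,M=now();s=state(); print(s["t"],P,s["ft_force"],s["opening"]*95,s["joints"].round(2))
# roll centre in tool frame from hang geometry: use nominal a,b
C0=lane(48.3,0,126.7)
for th in (18,25,30): print(th,tcp(C0,LY,th)[0])
Pi,Mi=tcp(C0,LY,25); 
a=[((420,-320,380),M),((380,-190,400),toolR(.12,37)),((375,-50,400),toolR(.16,33)),((385,90,400),toolR(.2,29)),(Pi+[-30,0,60],Mi),(Pi+[0,0,25],Mi)]
seq([(np.array(p,float),m) for p,m in a])
E
```

```text
6.05 [ 458.16352852 -334.43565571  300.01775414] [ 0.8427535  -0.31367091 -1.48518924] 19.366976609788487 [-0.82  0.52  1.92  1.21  0.58 -0.36]
18 [465.26581591 156.76597032 323.61670994]
25 [442.49264499 151.07216131 313.58261792]
30 [427.03730093 147.20797491 304.69930939]
[0.156, -0.119, -0.565, 0.0, 0.0, 0.0]
[-0.056, -0.888, -0.221, 0.0027, -0.0085, -0.0034]
[0.063, -0.931, 0.047, 0.0037, -0.0111, -0.0052]
[0.18, -0.911, 0.117, 0.0033, -0.0111, -0.0055]
[0.142, -0.363, 0.28, 0.0033, -0.0111, -0.0064]
[0.077, 0.049, 0.293, 0.0, 0.0, 0.0]
```

Request:
arm_command([
  [[0.03,-0.02,-0.1,0,0,0,-1],[0.08,-0.06,-0.28,0,0,0,-1],[0.13,-0.1,-0.47,0,0,0,-1],[0.156,-0.119,-0.565,0,0,0,-1],[0.156,-0.119,-0.565,0,0,0,-1]],
])

```text
t: 6.47
eef_pos: [419.3, -318.8, 382.9]
tcp_rot: [3.137, -0.701, 0.096]
ft_force: [0.0, 0.2, -0.1]
opening: 0.201
grip_force: 30.1
```

Request:
arm_command([
  [[-0.004,-0.07,-0.02,0.0002,-0.0007,-0.0003,-1],[-0.014,-0.22,-0.055,0.0007,-0.002,-0.0009,-1],[-0.026,-0.4,-0.1,0.0012,-0.0038,-0.0015,-1],[-0.038,-0.6,-0.15,0.0018,-0.0057,-0.0023,-1],[-0.048,-0.78,-0.194,0.0024,-0.0075,-0.003,-1],[-0.056,-0.888,-0.221,0.0027,-0.0085,-0.0034,-1]],
])

```text
t: 6.97
eef_pos: [379.0, -186.4, 399.1]
tcp_rot: [-3.139, -0.643, 0.121]
ft_force: [1.1, -1.0, -0.3]
opening: 0.202
grip_force: 30.1
```

Request:
arm_command([
  [[0.012,-0.18,0.009,0.0007,-0.0021,-0.001,-1],[0.025,-0.37,0.018,0.0015,-0.0044,-0.0021,-1],[0.038,-0.56,0.028,0.0022,-0.0067,-0.0031,-1],[0.051,-0.75,0.038,0.003,-0.009,-0.0042,-1],[0.063,-0.931,0.047,0.0037,-0.0111,-0.0052,-1]],
])

```text
t: 7.38
eef_pos: [374.3, -47.1, 399.1]
tcp_rot: [-3.14, -0.574, 0.161]
ft_force: [0.6, -0.4, -0.7]
opening: 0.199
grip_force: 30.1
```

Request:
arm_command([
  [[0.036,-0.18,0.023,0.0007,-0.0022,-0.0011,-1],[0.072,-0.36,0.047,0.0013,-0.0044,-0.0022,-1],[0.108,-0.55,0.07,0.002,-0.0067,-0.0033,-1],[0.144,-0.74,0.095,0.0026,-0.009,-0.0044,-1],[0.17,-0.86,0.11,0.0031,-0.0105,-0.0052,-1],[0.18,-0.911,0.117,0.0033,-0.0111,-0.0055,-1]],
])

```text
t: 7.88
eef_pos: [384.4, 93.7, 399.1]
tcp_rot: [-3.141, -0.503, 0.204]
ft_force: [-0.1, 0.1, -0.2]
opening: 0.198
grip_force: 30.1
```

Run:
```python
from plan import *
P,M=now();s=state(); print(s["t"],P,s["ft_force"],s["opening"]*95,s["joints"].round(2))
Pi,Mi=tcp(lane(48.3,0,126.7),LY,25); seq([(Pi+[-30,0,60],Mi),(Pi+[0,0,22],Mi)])
```

```text
7.8833 [384.35765821  93.66076504 399.10919294] [-0.07372898  0.10686661 -0.24254591] 18.81066136074993 [0.06 0.13 2.18 0.22 0.34 1.24]
[0.147, -0.336, 0.275, 0.0028, -0.0107, -0.0058]
[0.069, 0.049, 0.312, 0.0, 0.0, 0.0]
```

Request:
arm_command([
  [[0.03,-0.07,0.055,0.0006,-0.0021,-0.0012,-1],[0.06,-0.14,0.11,0.0012,-0.0043,-0.0024,-1],[0.09,-0.21,0.17,0.0018,-0.0065,-0.0036,-1],[0.12,-0.28,0.23,0.0023,-0.0087,-0.0048,-1],[0.147,-0.336,0.275,0.0028,-0.0107,-0.0058,-1],[0.147,-0.336,0.275,0.0028,-0.0107,-0.0058,-1]],
])

```text
t: 8.38
eef_pos: [413.4, 149.9, 373.0]
tcp_rot: [-3.142, -0.435, 0.244]
ft_force: [-0.5, -0.6, -1.0]
opening: 0.201
grip_force: 30.1
```

Request:
arm_command([
  [[0.015,0.01,0.07,0,0,0,-1],[0.03,0.02,0.14,0,0,0,-1],[0.045,0.03,0.21,0,0,0,-1],[0.06,0.042,0.27,0,0,0,-1],[0.069,0.049,0.312,0,0,0,-1],[0.069,0.049,0.312,0,0,0,-1],[0.069,0.049,0.312,0,0,0,-1]],
])

```text
t: 8.97
eef_pos: [443.5, 148.1, 336.4]
tcp_rot: [3.141, -0.438, 0.241]
ft_force: [-0.3, 0.8, -0.9]
opening: 0.203
grip_force: 30.1
```

Run:
```python
from plan import *
P,M=now();s=state(); print(s["t"],P,s["ft_force"],s["joints"].round(2))
Pi,Mi=tcp(lane(48.3,0,126.7),LY,25); print(Pi); seq([(Pi+[0,0,22],Mi),(Pi,Mi)])
C=P+209*M[:,2]+6*np.cross(M[:,1],M[:,2]); print("C",C,tcp([0,0,0],LY,25)[0]+209*Mi[:,2]+6*np.cross(Mi[:,1],Mi[:,2]))
p,_=read_camera("scene"); q,_=read_camera("top")
cv2.imwrite("pics/scene2.png",p[:,:,::-1]);cv2.imwrite("pics/top2.png",q[:,:,::-1])
a=p[205:325,180:280,::-1];b=q[195:315,205:305,::-1]
cv2.imwrite("pics/c6.png",cv2.resize(np.hstack([a,b]),None,fx=4,fy=4,interpolation=cv2.INTER_CUBIC))
```

```text
8.9667 [443.45156331 148.0732651  336.378408  ] [-0.30877576  0.7558161  -0.89923983] [0.18 0.34 2.1  0.1  0.27 1.41]
[442.49264499 151.07216131 313.58261792]
[-0.004, -0.021, 0.004, 0.0003, -0.0002, -0.0006]
[-0.062, 0.0, 0.133, 0.0, 0.0, 0.0]
C [534.79589672 170.46023144 149.63784868] [-5.32907052e-15  6.66133815e-16 -8.88178420e-16]
```

View pics/c6.png

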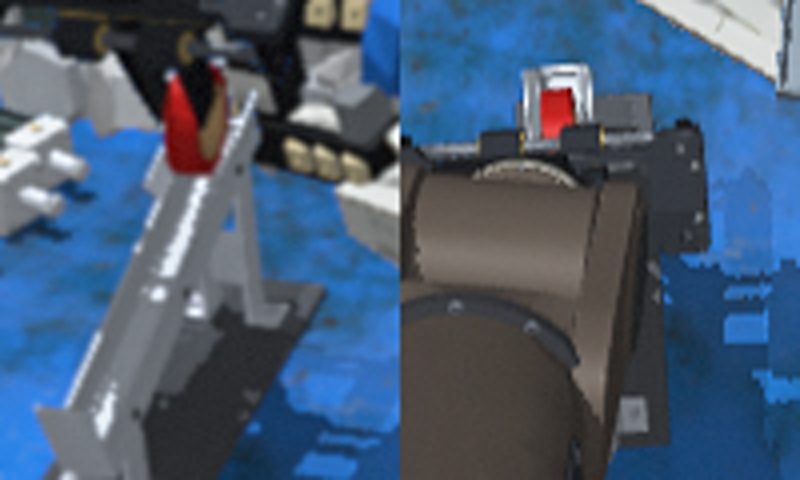

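Top crop: the roll is at x≈540–573 between lips at 522 and 592. Allowing for parallax it sits about 3–4 mm to the right, which matches the model's 3 mm correction. Next I correct that and lower to 4 mm above the floor.

Request:
arm_command([
  [[-0.004,-0.021,0.004,0.0003,-0.0002,-0.0006,-1],[-0.004,-0.021,0.004,0.0003,-0.0002,-0.0006,-1],[-0.016,-0.021,0.03,0.0003,-0.0002,-0.0006,-1],[-0.028,-0.021,0.057,0.0003,-0.0002,-0.0006,-1],[-0.041,-0.021,0.084,0.0003,-0.0002,-0.0006,-1],[-0.054,-0.021,0.112,0.0003,-0.0002,-0.0006,-1],[-0.054,-0.021,0.112,0.0003,-0.0002,-0.0006,-1],[-0.054,-0.021,0.112,0.0003,-0.0002,-0.0006,-1]],
])

```text
t: 9.73
eef_pos: [442.3, 151.3, 317.6]
tcp_rot: [3.141, -0.436, 0.246]
ft_force: [0.1, -2.1, -1.1]
opening: 0.201
grip_force: 30.0
```

Run:
```python
from plan import *
P,M=now();s=state(); print(s["t"],P,s["ft_force"],s["moment"])
Pi,Mi=tcp(lane(48.3,0,126.7),LY,25); print(Pi); seq([(Pi,Mi)])
```

```text
9.7333 [442.3074393  151.25871176 317.60018499] [ 0.08049515 -2.08490206 -1.138509  ] [-0.48162652  0.4790124  -0.19480267]
[442.49264499 151.07216131 313.58261792]
[-0.011, 0.002, 0.025, -0.0, 0.0, 0.0001]
```

Request:
arm_command([
  [[-0.003,0.005,0.006,0,0,0,-1],[-0.006,0.007,0.012,0,0,0,-1],[-0.006,0.007,0.012,0,0,0,-1]],
])

```text
t: 9.98
eef_pos: [442.5, 150.2, 316.1]
tcp_rot: [3.141, -0.437, 0.246]
ft_force: [0.1, 1.5, -1.3]
opening: 0.198
grip_force: 30.0
```

Request:
arm_command([
  [[-0.003,0,0.006,0,0,0,-1],[-0.006,0,0.012,0,0,0,-1],[-0.006,0,0.012,0,0,0,-1]],
])

```text
t: 10.23
eef_pos: [442.5, 150.3, 314.1]
tcp_rot: [3.141, -0.438, 0.246]
ft_force: [0.2, -0.2, -0.7]
opening: 0.204
grip_force: 30.0
```

Centred with no side force. Lowering on until it touches the floor.

Request:
arm_command([
  [[-0.003,0,0.006,0,0,0,-1],[-0.006,0,0.012,0,0,0,-1],[-0.006,0,0.012,0,0,0,-1]],
])

```text
t: 10.48
eef_pos: [442.3, 150.5, 313.3]
tcp_rot: [3.141, -0.441, 0.246]
ft_force: [-8.4, 2.3, 17.8]
opening: 0.2
grip_force: 30.0
```

Request:
arm_command([
  [[-0.003,0,0.006,0,0,0,-1],[-0.006,0,0.012,0,0,0,-1],[-0.006,0,0.012,0,0,0,-1]],
])

```text
t: 10.73
eef_pos: [441.9, 150.6, 312.3]
tcp_rot: [3.141, -0.442, 0.247]
ft_force: [-17.3, 1.5, 32.9]
opening: 0.199
grip_force: 30.0
```

Request:
arm_command([
  [[0.005,0,-0.01,0,0,0,-1],[0.01,0,-0.02,0,0,0,-1],[0.01,0,-0.02,0,0,0,-1]],
])

```text
t: 10.98
eef_pos: [442.5, 150.3, 313.7]
tcp_rot: [3.141, -0.438, 0.246]
ft_force: [0.0, -1.0, -0.5]
opening: 0.198
grip_force: 30.0
```

Request:
arm_command([
  [[0,0,0,0,0,0,-0.4],[0,0,0,0,0,0,-0.2],[0,0,0,0,0,0,0],[0,0,0,0,0,0,0],[0,0,0,0,0,0,0]],
])

```text
t: 11.4
eef_pos: [442.5, 150.2, 313.3]
tcp_rot: [3.141, -0.437, 0.246]
ft_force: [0.2, 0.1, 0.1]
opening: 0.475
grip_force: 0.0
```

```bash
cat > red.py <<'E'
from h import *
def red(n,im):
    im=im.astype(int); m=((im[...,0]>90)&(im[...,1]*2<im[...,0])&(im[...,2]*2<im[...,0])).astype(np.uint8)
    k,l,st,c=cv2.connectedComponentsWithStats(m)
    for i in range(1,k):
        if st[i,4]>20 and 180<c[i][0]<430 and 200<c[i][1]<340: print(n,st[i],c[i].round(1))
E
python3 - <<'E'
from plan import *
from red import red
P,M=now();s=state(); print(s["t"],P,s["ft_force"],s["joints"].round(2))
for n in("scene","top"):
    p,_=read_camera(n); red(n,p); cv2.imwrite(f"pics/{n}3.png",p[:,:,::-1])
for nm,c in(("at infeed",lane(48.3,0,126.7)),("at stop",lane(-98,0,79))): print(nm,[proj(n,c).round(1) for n in("scene","top")])
E
```

```text
11.4 [442.51921764 150.22196666 313.2821925 ] [0.23504841 0.05988307 0.08322726] [0.18 0.38 2.12 0.13 0.21 1.38]
scene [319 246  19  34 386] [326.6 262.5]
scene [205 265  16  26 230] [210.6 276.8]
top [336 223   9  27 201] [340.3 236.2]
at infeed [array([228. , 243.7]), array([245.6, 232.7])]
at stop [array([203.2, 299.4]), array([250.7, 295. ])]
```

Run:
```python
from plan import *
bx=np.array([np.cos(SY),np.sin(SY),0]);z=np.array([0,0,1.])
for a in(80,82,84,86,88):
    for nm in("scene","top"):
        Q=np.array([proj(nm,roll(a)+AX*w+38*(bx*np.cos(t)+z*np.sin(t))) for w in(9.5,-9.5) for t in np.linspace(0,6.28,90)])
        print(a,nm,Q.min(0).round(1),Q.max(0).round(1))
P,M=now()
Pg,Mg=tcp(roll(84),SY,40,a=21); Pp=Pg-80*Mg[:,2]; print(Pg,Pp)
seq([(P+[-35,-10,75],M),((400,60,395),toolR(.17,32)),(Pp,Mg)])
```

```text
80 scene [319.4 244.2] [340.3 281.5]
80 top [337.6 218.9] [347.7 250.5]
82 scene [318.5 244. ] [339.5 281.3]
82 top [336.8 218.8] [346.9 250.4]
84 scene [317.6 243.9] [338.6 281.1]
84 top [336.  218.8] [346.1 250.4]
86 scene [316.7 243.7] [337.7 280.9]
86 top [335.2 218.7] [345.2 250.3]
88 scene [315.8 243.6] [336.8 280.7]
88 top [334.4 218.7] [344.4 250.3]
[431.59754322 -69.035109   275.77865184] [380.42683566 -74.12279209 337.06220729]
[-0.008, 0.008, -0.556, 0.0, 0.0, 0.0]
[-0.143, 0.507, -0.116, -0.0057, 0.0193, 0.0106]
[-0.442, 0.859, 0.179, -0.0066, 0.0222, 0.0091]
```

Request:
arm_command([
  [[0,0,-0.15,0,0,0,0],[0,0,-0.35,0,0,0,0],[-0.008,0.008,-0.556,0,0,0,0],[-0.008,0.008,-0.556,0,0,0,0]],
])

```text
t: 11.83
eef_pos: [406.1, 140.0, 392.2]
tcp_rot: [3.141, -0.443, 0.246]
ft_force: [0.1, -0.1, 1.1]
opening: 0.5
grip_force: 0.0
```

Run:
```python
from plan import *
from red import red
print(state()["t"])
for n in("scene","top"):
    p,_=read_camera(n); red(n,p)
bx=np.array([np.cos(LY),np.sin(LY),0]);z=np.array([0,0,1.]);ax=np.array([-bx[1],bx[0],0])
Q=np.array([proj("scene",lane(-98,0,79)+ax*w+31*(bx*np.cos(t)+z*np.sin(t))) for w in(9.5,-9.5) for t in np.linspace(0,6.28,90)])
print(Q.min(0),Q.max(0))
```

```text
11.8333
scene [319 246  19  34 378] [326.4 262.5]
scene [197 286  16  25 200] [203.6 296.5]
top [336 223   9  27 200] [340.3 236.4]
[191.76563919 283.55138584] [213.98617773 315.40805665]
```

The started roll is at the stop (scene box 197–213 × 286–311, as predicted). Going for the full roll.

Request:
arm_command([
  [[-0.143,0.507,-0.116,-0.0057,0.0193,0.0106,0],[-0.143,0.507,-0.116,-0.0057,0.0193,0.0106,0],[-0.143,0.507,-0.116,-0.0057,0.0193,0.0106,0],[-0.143,0.507,-0.116,-0.0057,0.0193,0.0106,0]],
])

```text
t: 12.27
eef_pos: [400.1, 58.4, 394.3]
tcp_rot: [-3.142, -0.558, 0.167]
ft_force: [-0.5, 0.3, 0.3]
opening: 0.499
grip_force: 0.0
```

Request:
arm_command([
  [[-0.2,0.4,0.08,-0.003,0.01,0.004,0],[-0.442,0.859,0.179,-0.0066,0.0222,0.0091,0],[-0.442,0.859,0.179,-0.0066,0.0222,0.0091,0],[-0.442,0.859,0.179,-0.0066,0.0222,0.0091,0],[-0.442,0.859,0.179,-0.0066,0.0222,0.0091,0],[-0.442,0.859,0.179,-0.0066,0.0222,0.0091,0]],
])

```text
t: 12.77
eef_pos: [392.3, -6.4, 364.0]
tcp_rot: [-3.121, -0.677, 0.11]
ft_force: [1.4, 0.3, 0.1]
opening: 0.502
grip_force: 0.0
```

Run:
```python
from plan import *
P,M=now();s=state(); print(s["t"],P,s["joints"].round(2))
Pg,Mg=tcp(roll(84),SY,40,a=21); Pp=Pg-80*Mg[:,2]; print(Pp)
seq([(Pp+15*Mg[:,2],Mg),(Pg,Mg)])
```

```text
12.7667 [392.32478003  -6.3922037  363.95368233] [-0.23  0.19  2.27  1.39  0.24 -0.09]
[380.42683566 -74.12279209 337.06220729]
[-0.21, 0.444, 0.15, -0.0045, 0.0034, 0.0013]
[0.0, 0.0, 0.433, 0.0, 0.0, 0.0]
```

Request:
arm_command([
  [[-0.21,0.444,0.15,-0.0045,0.0034,0.0013,0],[-0.21,0.444,0.15,-0.0045,0.0034,0.0013,0],[-0.21,0.444,0.15,-0.0045,0.0034,0.0013,0],[-0.21,0.444,0.15,-0.0045,0.0034,0.0013,0],[-0.21,0.444,0.15,-0.0045,0.0034,0.0013,0],[-0.21,0.444,0.15,-0.0045,0.0034,0.0013,0]],
])

```text
t: 13.27
eef_pos: [390.0, -72.9, 326.0]
tcp_rot: [-3.14, -0.697, 0.097]
ft_force: [0.2, 0.5, -0.1]
opening: 0.5
grip_force: 0.0
```

Run:
```python
from plan import *
P,M=now();s=state(); print(s["t"],P,s["joints"].round(2))
Pg,Mg=tcp(roll(84),SY,40,a=21); Pp=Pg-65*Mg[:,2]; print(Pp)
seq([(Pp,Mg),(Pg,Mg)])
```

```text
13.2667 [390.03361182 -72.93024027 326.03276579] [-0.42  0.28  2.31  1.79  0.33 -0.64]
[390.02134332 -73.16885151 325.57154064]
[-0.002, 0.002, 0.002, -0.0001, 0.0001, -0.0002]
[-0.0, -0.0, 0.433, 0.0, 0.0, 0.0]
```

Request:
arm_command([
  [[-0.002,0.002,0.1,0,0,0,0],[-0.002,0.002,0.2,0,0,0,0],[-0.002,0.002,0.3,0,0,0,0],[-0.002,0.002,0.39,0,0,0,0],[-0.002,0.002,0.435,0,0,0,0],[-0.002,0.002,0.435,0,0,0,0],[-0.002,0.002,0.435,0,0,0,0]],
])

```text
t: 13.85
eef_pos: [431.5, -68.4, 276.6]
tcp_rot: [-3.141, -0.699, 0.1]
ft_force: [-1.2, -0.6, -0.3]
opening: 0.5
grip_force: 0.0
```

Run:
```python
from plan import *
P,M=now();s=state(); print(s["t"],P,s["joints"].round(2),s["ft_force"])
Pg,Mg=tcp(roll(84),SY,40,a=21); seq([(Pg,Mg)])
p,d=read_camera("scene"); q,_=read_camera("top")
a=p[200:340,250:400,::-1];b=q[190:330,270:420,::-1]
cv2.imwrite("pics/c7.png",cv2.resize(np.hstack([a,b]),None,fx=2.66,fy=2.66,interpolation=cv2.INTER_CUBIC))
```

```text
13.85 [431.48238114 -68.42773518 276.57291491] [-0.36  0.43  2.27  2.17  0.36 -0.99] [-1.17606338 -0.63804857 -0.34684219]
[-0.003, 0.004, 0.004, -0.0003, -0.0001, 0.0002]
```

View pics/c7.png

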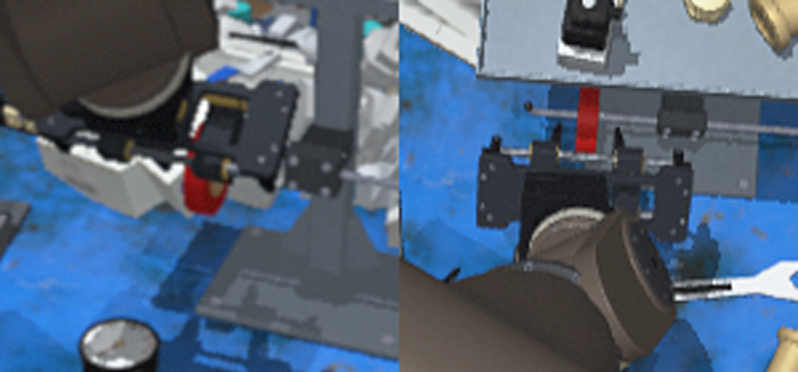

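The tips at top panel (557,127) and (617,127) are centred on the roll at x≈588. Closing.

Request:
arm_command([
  [[-0.003,0.002,0.003,0,0,0,-0.4],[-0.003,0.002,0.003,0,0,0,-1],[-0.003,0.002,0.003,0,0,0,-1],[-0.003,0.002,0.003,0,0,0,-1],[-0.003,0.002,0.003,0,0,0,-1],[-0.003,0.002,0.003,0,0,0,-1]],
])

```text
t: 14.45
eef_pos: [431.3, -69.9, 275.9]
tcp_rot: [3.141, -0.7, 0.099]
ft_force: [-1.6, -0.3, 2.2]
opening: 0.201
grip_force: 29.6
```

Request:
arm_command([
  [[0.02,0,-0.022,0,0,0,-1],[0.04,0,-0.045,0,0,0,-1],[0.06,0,-0.067,0,0,0,-1],[0.08,0,-0.09,0,0,0,-1],[0.1,0,-0.112,0,0,0,-1],[0.112,0,-0.133,0,0,0,-1],[0.112,0,-0.133,0,0,0,-1],[0.112,0,-0.133,0,0,0,-1]],
])

```text
t: 15.12
eef_pos: [431.3, -69.8, 301.9]
tcp_rot: [3.141, -0.7, 0.099]
ft_force: [0.1, 0.6, -1.5]
opening: 0.194
grip_force: 29.7
```

Run:
```python
from plan import *
P,M=now();s=state(); print(P,s["ft_force"],s["opening"]*95,s["joints"].round(2))
seq([(P+AX*90,M)])
```

```text
[431.2872083  -69.81652414 301.91018194] [ 0.08693459  0.59947115 -1.48788537] 18.410158294029262 [-0.37  0.37  2.25  1.97  0.32 -0.78]
[0.0, -0.6, -0.0, 0.0, 0.0, 0.0]
```

Request:
arm_command([
  [[0,-0.04,0,0,0,0,-1],[0,-0.08,0,0,0,0,-1],[0,-0.12,0,0,0,0,-1],[0,-0.16,0,0,0,0,-1],[0,-0.2,0,0,0,0,-1],[0,-0.24,0,0,0,0,-1],[0,-0.27,0,0,0,0,-1],[0,-0.3,0,0,0,0,-1]],
])

```text
t: 15.78
eef_pos: [426.9, -24.7, 301.6]
tcp_rot: [3.141, -0.699, 0.099]
ft_force: [-0.3, -0.0, -1.1]
opening: 0.197
grip_force: 29.7
```

Run:
```python
from plan import *
P,M=now();s=state(); print(P,s["ft_force"],s["joints"].round(2),np.dot(P-[431.3,-69.8,301.9],AX))
seq([(np.array([431.3,-69.8,301.9])+AX*92,toolR(SY,40))])
```

```text
[426.88646706 -24.73703221 301.64285942] [-0.2621972  -0.03171725 -1.09167368] [-0.26  0.36  2.27  2.19  0.28 -0.91] 45.27909901270547
[0.001, -0.311, -0.002, 0.0, -0.0002, 0.0]
```

Request:
arm_command([
  [[0,-0.04,0,0,0,0,-1],[0,-0.08,0,0,0,0,-1],[0,-0.12,0,0,0,0,-1],[0,-0.16,0,0,0,0,-1],[0,-0.2,0,0,0,0,-1],[0,-0.24,0,0,0,0,-1],[0,-0.28,0,0,0,0,-1],[0,-0.31,0,0,0,0,-1],[0,-0.33,0,0,0,0,-1],[0,-0.33,0,0,0,0,-1]],
])

```text
t: 16.62
eef_pos: [421.9, 24.6, 301.8]
tcp_rot: [3.141, -0.699, 0.1]
ft_force: [1.4, -0.3, -1.6]
opening: 0.2
grip_force: 29.7
```

Run:
```python
from plan import *
P,M=now();s=state(); print(P,s["ft_force"],s["joints"].round(2),np.dot(P-[431.3,-69.8,301.9],AX)+84)
Pi,Mi=tcp(lane(46.2,0,133.3),LY,25,a=21); print(Pi)
seq([((385,30,380),toolR(SY,40)),((390,95,400),toolR(.2,32)),(Pi+[-30,0,65],Mi),(Pi+[0,0,22],Mi)])
```

```text
[421.94815926  24.64671356 301.76716908] [ 1.37486873 -0.34338525 -1.55854177] [-0.13  0.36  2.29  2.48  0.24 -1.1 ] 178.90975689260281
[439.63536111 150.35777556 321.99523349]
[0.151, -0.06, -0.555, -0.0, -0.0002, 0.0001]
[0.144, -0.428, -0.053, 0.0094, -0.0222, -0.013]
[0.125, -0.336, 0.18, 0.0034, -0.0194, -0.0063]
[0.055, 0.049, 0.342, 0.0, 0.0, 0.0]
```

Request:
arm_command([
  [[0.03,-0.01,-0.11,0,0,0,-1],[0.06,-0.02,-0.22,0,0,0,-1],[0.09,-0.035,-0.33,0,0,0,-1],[0.12,-0.048,-0.44,0,0,0,-1],[0.151,-0.06,-0.555,0,0,0,-1],[0.151,-0.06,-0.555,0,0,0,-1]],
])

```text
t: 17.12
eef_pos: [389.1, 29.3, 372.1]
tcp_rot: [-3.136, -0.7, 0.099]
ft_force: [0.2, 0.2, -1.1]
opening: 0.198
grip_force: 29.7
```

Run:
```python
from plan import *
P,M=now();s=state(); print(P,s["ft_force"],s["joints"].round(2))
Pi,Mi=tcp(lane(46.2,0,133.3),LY,25,a=21)
seq([((390,95,400),toolR(.2,32)),(Pi+[-30,0,65],Mi)])
```

```text
[389.11894306  29.32717986 372.07850378] [ 0.15666682  0.18924473 -1.11082187] [-0.13  0.17  2.27  1.44  0.15 -0.04]
[0.158, -0.436, -0.108, 0.0086, -0.0225, -0.0129]
[0.125, -0.336, 0.18, 0.0034, -0.0194, -0.0063]
```

Request:
arm_command([
  [[0.03,-0.08,-0.02,0.0016,-0.004,-0.0024,-1],[0.06,-0.17,-0.04,0.0033,-0.0086,-0.005,-1],[0.09,-0.26,-0.06,0.005,-0.013,-0.0077,-1],[0.12,-0.35,-0.085,0.007,-0.018,-0.0104,-1],[0.158,-0.436,-0.108,0.0086,-0.0225,-0.0129,-1],[0.158,-0.436,-0.108,0.0086,-0.0225,-0.0129,-1],[0.158,-0.436,-0.108,0.0086,-0.0225,-0.0129,-1]],
])

```text
t: 17.7
eef_pos: [390.3, 95.6, 399.8]
tcp_rot: [3.141, -0.557, 0.201]
ft_force: [-0.4, -0.2, -1.6]
opening: 0.197
grip_force: 29.7
```

Request:
arm_command([
  [[0.025,-0.07,0.036,0.0007,-0.004,-0.0013,-1],[0.05,-0.135,0.072,0.0014,-0.008,-0.0025,-1],[0.075,-0.2,0.108,0.002,-0.012,-0.0038,-1],[0.1,-0.27,0.144,0.0027,-0.016,-0.005,-1],[0.125,-0.336,0.18,0.0034,-0.0194,-0.0063,-1],[0.125,-0.336,0.18,0.0034,-0.0194,-0.0063,-1],[0.125,-0.336,0.18,0.0034,-0.0194,-0.0063,-1]],
])

```text
t: 18.28
eef_pos: [409.9, 150.6, 386.3]
tcp_rot: [-3.141, -0.436, 0.246]
ft_force: [-0.2, 0.1, -1.6]
opening: 0.198
grip_force: 29.7
```

Run:
```python
from plan import *
P,M=now();s=state(); print(s["t"],P,s["ft_force"],s["joints"].round(2))
Pi,Mi=tcp(lane(46.2,-1,133.3),LY,25,a=21); print(Pi)
seq([(Pi+[0,0,22],Mi),(Pi+[0,0,4],Mi)])
```

```text
18.2833 [409.9035911  150.60707629 386.31245676] [-0.22522925  0.08060555 -1.56585582] [0.2  0.21 2.1  0.05 0.39 1.48]
[439.87791743 149.38763824 321.99523349]
[0.055, 0.057, 0.337, -0.0001, 0.0, 0.0001]
[-0.051, 0.0, 0.109, 0.0, 0.0, 0.0]
```

Request:
arm_command([
  [[0.01,0.012,0.07,0,0,0,-1],[0.022,0.024,0.14,0,0,0,-1],[0.034,0.036,0.21,0,0,0,-1],[0.045,0.047,0.28,0,0,0,-1],[0.055,0.057,0.337,0,0,0,-1],[0.055,0.057,0.337,0,0,0,-1],[0.055,0.057,0.337,0,0,0,-1]],
])

```text
t: 18.87
eef_pos: [440.3, 149.2, 343.5]
tcp_rot: [-3.141, -0.435, 0.245]
ft_force: [-0.1, -0.2, 0.1]
opening: 0.201
grip_force: 29.7
```

Run:
```python
from plan import *
P,M=now();s=state(); print(s["t"],P,s["ft_force"],s["joints"].round(2))
Pi,Mi=tcp(lane(46.2,-1,133.3),LY,25,a=21); print(Pi)
seq([(Pi+[0,0,4],Mi)])
```

```text
18.8667 [440.27927993 149.16555144 343.52100723] [-0.11631563 -0.22199001  0.14836097] [0.18 0.32 2.1  0.1  0.29 1.42]
[439.87791743 149.38763824 321.99523349]
[-0.051, -0.002, 0.105, -0.0, 0.0002, -0.0001]
```

Request:
arm_command([
  [[-0.012,-0.001,0.026,0,0,0,-1],[-0.025,-0.002,0.053,0,0,0,-1],[-0.038,-0.002,0.08,0,0,0,-1],[-0.051,-0.002,0.105,0,0,0,-1],[-0.051,-0.002,0.105,0,0,0,-1],[-0.051,-0.002,0.105,0,0,0,-1]],
])

```text
t: 19.37
eef_pos: [439.6, 149.6, 326.6]
tcp_rot: [-3.141, -0.436, 0.245]
ft_force: [0.4, 0.5, 0.2]
opening: 0.196
grip_force: 29.7
```

Request:
arm_command([
  [[-0.003,0,0.006,0,0,0,-1],[-0.006,0,0.012,0,0,0,-1],[-0.006,0,0.012,0,0,0,-1]],
])

```text
t: 19.62
eef_pos: [439.6, 149.5, 324.7]
tcp_rot: [-3.141, -0.437, 0.245]
ft_force: [0.1, -0.5, -1.4]
opening: 0.198
grip_force: 29.7
```

Request:
arm_command([
  [[-0.003,0,0.006,0,0,0,-1],[-0.006,0,0.012,0,0,0,-1],[-0.006,0,0.012,0,0,0,-1]],
])

```text
t: 19.87
eef_pos: [439.5, 149.5, 322.6]
tcp_rot: [-3.141, -0.436, 0.245]
ft_force: [0.3, 0.1, -0.6]
opening: 0.197
grip_force: 29.7
```

Request:
arm_command([
  [[-0.003,0,0.006,0,0,0,-1],[-0.003,0,0.006,0,0,0,-1]],
])

```text
t: 20.03
eef_pos: [439.5, 149.6, 322.1]
tcp_rot: [-3.141, -0.438, 0.245]
ft_force: [-2.6, 1.0, 5.4]
opening: 0.2
grip_force: 29.7
```

Request:
arm_command([
  [[-0.003,0,0.006,0,0,0,-1],[-0.003,0,0.006,0,0,0,-1]],
])

```text
t: 20.2
eef_pos: [439.3, 149.7, 321.8]
tcp_rot: [-3.141, -0.439, 0.245]
ft_force: [-8.5, 0.1, 15.1]
opening: 0.202
grip_force: 29.9
```

Touching the floor. I'll ease off 1 mm and release.

Request:
arm_command([
  [[0.003,0,-0.008,0,0,0,-1],[0.003,0,-0.008,0,0,0,-1],[0.003,0,-0.008,0,0,0,-0.4],[0.003,0,-0.008,0,0,0,-0.2],[0.003,0,-0.008,0,0,0,0],[0.003,0,-0.008,0,0,0,0],[0.003,0,-0.008,0,0,0,0]],
])

```text
t: 20.78
eef_pos: [439.5, 149.5, 321.9]
tcp_rot: [-3.141, -0.437, 0.245]
ft_force: [0.2, -0.4, -0.3]
opening: 0.469
grip_force: 0.0
```

Request:
arm_command([
  [[0,0,-0.15,0,0,0,0],[0,0,-0.35,0,0,0,0],[0,0,-0.55,0,0,0,0],[0,0,-0.55,0,0,0,0],[0,0,-0.55,0,0,0,0],[0,0,-0.55,0,0,0,0],[0,0,-0.55,0,0,0,0],[0,0,-0.55,0,0,0,0],[0,0,-0.55,0,0,0,0],[0,0,-0.55,0,0,0,0]],
])

```text
t: 21.62
eef_pos: [405.8, 141.0, 396.1]
tcp_rot: [-3.141, -0.435, 0.245]
ft_force: [0.6, -0.6, -0.0]
opening: 0.5
grip_force: 0.0
```

Run:
```python
from plan import *
from red import red
print(state()["t"])
p,_=read_camera("scene"); red("scene",p)
bx=np.array([np.cos(LY),np.sin(LY),0]);z=np.array([0,0,1.]);ax=np.array([-bx[1],bx[0],0])
for c,r in((lane(-98,0,79),31),(lane(-35,0,107),38)):
    Q=np.array([proj("scene",c+ax*w+r*(bx*np.cos(t)+z*np.sin(t))) for w in(9.5,-9.5) for t in np.linspace(0,6.28,90)])
    print(Q.min(0),Q.max(0))
cv2.imwrite("pics/c8.png",cv2.resize(p[205:340,160:320,::-1],None,fx=4.4,fy=4.4,interpolation=cv2.INTER_CUBIC))
```

```text
21.6167
scene [196 254  29  57 569] [208.3 278.6]
[191.76563919 283.55138584] [213.98617773 315.40805665]
[201.85514037 252.63164654] [225.45671292 289.74806095]
```

View pics/c8.png

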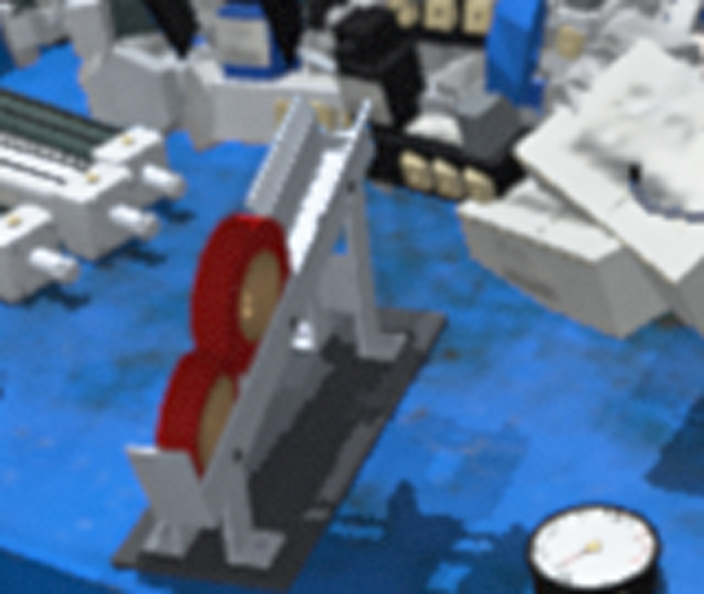

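The picture shows both rolls on edge in the lane: the started one at the stop (≈(195,410)) and the full one touching behind it (≈(240,290)). I'll let them settle briefly and hand in.

Request:
arm_command([
  [[0,0,0,0,0,0,0],[0,0,0,0,0,0,0],[0,0,0,0,0,0,0],[0,0,0,0,0,0,0],[0,0,0,0,0,0,0],[0,0,0,0,0,0,0],[0,0,0,0,0,0,0],[0,0,0,0,0,0,0],[0,0,0,0,0,0,0],[0,0,0,0,0,0,0]],
])

```text
t: 22.5
eef_pos: [405.5, 141.0, 396.8]
tcp_rot: [-3.141, -0.437, 0.245]
ft_force: [1.2, 0.6, 0.7]
opening: 0.501
grip_force: 0.0
```

```bash
python3 -c "
from cell import *
print(job_done())"
```

```text
the job is handed in; nothing more can be done
None
```

I handed the job in at about 22.5 s; the last picture shows the started roll at the lane's front stop and the full roll touching it from behind, both on edge and released, but the hand-in returned no verdict.

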